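# Nudge the drilling template onto its locating pins

### The arm

A 6-joint arm with a two-finger parallel gripper is mounted at the origin on the work surface. World frame = base frame: x ahead of the robot, y to its left, z up, the work surface at z = 0. Lengths are in m, angles in rad, forces in N, time in s.
With the tool pointing down it reaches from about 0.275 to 0.75 m from the base axis. Payload 10.2 kg.
Tool frame: the origin (TCP) lies at the very end of the fingers, on their centre line; the grasp point (between the pads) lies 19 mm behind it; z points along the fingers, x is the direction in which the jaws open and shut, and the axes are right-handed (so a half turn about z gives the same grasp; the last joint's range is limited). The gripper opens to 85 mm and grips with 20 to 120 N. Pads are 22 mm wide; open, the fingers measure 114 mm over their backs; the gripper's body (76 mm by 85 mm) begins 54 mm behind the grasp point. The pads swing forward as they close: fully open they stand 13 mm farther back than shut.
Start: joints at [0.885, 0.313, 1.498, -0, 1.331, -0.223], TCP at [0.234, 0.47, 0.209] pointing down, gripper open.
Joint ranges: [-2.94, 2.94], [-0.97, 2.17], [0.19, 2.56], [-1.23, 4.37], [0.02, 3.11], [-2.88, 2.88]. Speed limits (rad/s): [2.39, 2.39, 3.01, 3.14, 3.14, 3.14].

### API

Orientations are given as [roll, pitch, yaw] about the fixed x, y, z axes, in that order (R = Rz(yaw) Ry(pitch) Rx(roll)).
In Python, from rig import env gives the robot as it stands.
- The arm moves only by the tool move_arm, never from a script. Its argument "plan" is a list that holds one entry, the list of rows, each a list of 6 numbers: the shift along the world's x, y, z in units of 40 mm (1.0 is 40 mm), then the turn, a rotation vector about the world's x, y, z in degrees. In form: [[[dx, dy, dz, wx, wy, wz], ...]]. A call has 1 to 12 rows; each row is the pose to reach, as a shift and turn from the pose commanded when the call began; what a row does not reach only later rows make up. A row lasts 1/12 s, in which the tool goes at most 41.7 mm and 7.16 degrees, less where a joint would pass 70% of its speed; a pose out of reach is approached as far as the arm can. A call with a gripper value outside its range is refused whole. "fingers" is the opening, from 0 (shut) to 1 (fully open), set as the call begins (left out, the last holds). The fingers move at their own pace and stop on an object; the grip force is fixed at half the most. Time passes only in rows, so rows that repeat a pose let the fingers close. It gives the time, the measured TCP pose, the force and the opening at its end, in the units of the state.
- env.get_obs(): the state, without advancing time (a new reading comes with each control period).
- env.get_image(name): name is "side" or "top" or "wrist"; returns the picture (384x512x3 uint8, red, green, blue); there is no depth.
- env.camera_info(name): a dict with "intrinsics" (3x3 intrinsics, pixels), "distortion" ([k1, k2, p1, p2, k3] as OpenCV has them; the pictures are not rectified), "R" (3x3) and "t" (3): a world point X has camera coordinates R X + t. Camera axes: x right, y down, z forward; pixel columns grow to the right and rows downward; lengths in m; the calibration is good to about 2 mm. A picture is of the moment at which its call begins: read the wrist's pose just before it. camera_info takes no time and is no camera call; for the wrist camera it gives the pose at the moment of the call.
- env.job_done(): hands the job in, once; it reports no verdict.
Trained networks look in the newest picture that a camera, given by its name, has taken for a name from the list of things; names that differ only in an ending like _2 or _b are one class to them, and where a whole thing is asked for, a point or a joint stands for the part that bears it (a point fixed in the world has none). Each returns a list of dicts, best first, with "score" (0 to 1); they miss things now and then, are a little off and sometimes report something else, mostly with a low value. They report only what shows in the picture. A call takes as long as a camera call. They do not tell look-alikes from the thing itself.
- env.search_frame(camera, query): "location" ([x, y, z] in m, in the coordinates of the camera as it stood for that picture, good to about 4 mm: the middle of the surface that is visible of it).
- env.outline_of(camera, query): "mask" (384x512 bool, what is visible of it).
- env.spot_point(camera, query): "location" ([x, y, z] in m, in the coordinates of the camera as it stood for that picture, good to about 4 mm: a listed point, or the origin of a listed thing).
The state is a dict: "time": time; "qpos": joint angles; "qvel": joint speeds; "joint_torque": joint torques, N m; "ee_pos": TCP position; "tcp_rot": TCP orientation; "wrist_force": force on the tool from outside, world axes, zero at the start; "torque": the same for the moment, N m; "width": opening from 0.0 (shut) to 1.0 (fully open).
Only numpy, scipy, OpenCV 4.12 (cv2) and the standard library are available. Lean on these libraries where they do the work, as an engineer would, in place of code of your own. Each camera call takes 0.05 s, during which the arm holds its last target. There are 200 camera calls.

### The job

Push the aluminium drilling template sideways with your fingertips, off the orange ledge and along the jig's dark fence, until its two holes drop over the two dark steel locating pins and it lies flat, fully down on the plywood. Only push it: never pick it up or tip it over. Leave the tub, glue bottle, wood block and spatula where they are.

Things in the scene. Friction and masses are not known exactly. Their poses are not given: they have to be found in the camera images.
- jig: Jig fixed to the bench, turned a little about z. Origin: on the bench top, midway between its pins; z up, +y is the way the template must slide, +x points to the fence. Plywood board with its top at z = 18 mm, x -87 to 67, y -265 to 85. Template seated: origin at x 0, y 0, z 18 mm, +x edge 0.5 mm from the fence. A red hold-down plate with a bolt (to z = 40) sits at x -62, y 68.
- ledge_edge (a point): Middle of the upper edge of the orange ledge's step, at x = -20, y = -72, z = 30 mm in the jig's frame. The ledge is flat, 12 mm higher than the plywood, from x = -85 to 45 and y = -265 to -72 mm, and ends here in a square step down. The seated template's rear (-y) edge lies 2 mm past the step.
- fence_face (a point): Point on the inner face of the dark wooden fence, at its top, x = 45.5, y = -90, z = 46 mm in the jig's frame. The fence is fixed, straight, 22 mm thick, and runs the jig's whole length along y.
- pin_near (a point): Top centre of the first dark steel pin, x = -15, y = -26, z = 29 mm in the jig's frame. Pins are fixed and upright, 10 mm across, 11 mm high above the plywood, the top 4 mm tapering to 5 mm across. Their tops are 1 mm below the ledge's top, so the template slides from the ledge over them without catching.
- pin_far (a point): Top centre of the second, equal steel pin, at x = 15, y = 26, z = 29 mm in the jig's frame.
- template: Loose aluminium plate, 90 (x) by 140 (y) by 8 mm thick, 0.2 to 0.4 kg; origin: centre of its underside. Two through holes 13 mm across at x -15, y -26 and x 15, y 26 mm; brass dots are decoration. Starts flat on the ledge, 10 to 30 mm from the fence, a little crooked. Slid along the fence it stays level, and drops 12 mm as its rear edge leaves the ledge, if the holes meet the pins.
- tub: White open plastic tub, 84 mm across, 95 mm high, loose, standing on the bench beside the jig; origin: centre of its underside. To be left alone.
- glue: Yellow glue bottle with red cap, 56 mm across, 150 mm high, loose, standing on the bench beside the jig; origin: centre of its underside. To be left alone.
- block: Pale wood block 60 x 50 x 70 mm high, loose, standing on the bench beside the jig; origin: centre of its underside. To be left alone.
- knife: Spatula 200 mm long and up to about 20 mm high, lying on the bench behind the fence roughly along it, loose; origin: under its middle. To be left alone.
Things that resemble listed ones, but are neither listed nor needed, are in the scene too. What is meant by the template is not purple, and is the smaller of those in its own colour.

How it is judged:
By the outcome, as a careful person would: the job done as asked, in the order asked, and still so for the second after the job is handed in, with the robot touching nothing.
It also fails if it takes over 58 s, if anything falls off the work surface, if the arm or the gripper's body presses on something with over 40 N, if the wrist force passes 120 N, or if a joint passes its speed limit or range.

## Working session

There is one attempt and no reset: what is moved stays moved. The work goes in short steps, Python scripts to look and compute and a tool call to move; the robot and the scene stay as the last step left them, time stands still between calls to the robot, and variables do not carry over. Pictures are saved under pics/ and viewed, about 8 in all and at most 12, crops included, and the job is handed in when it is done.

Besides the shell and the picture viewer there is one more tool, called after "Request:" as name(argument=value, ...) on one line, values as JSON. move_arm: Moves the arm, as the interface text tells. Its arguments: {"type":"object","properties":{"plan":{"type":"array","items":{"type":"array","items":{"type":"array","items":{"type":"number"}}}},"fingers":{"type":"number"}},"required":["plan"]}

```bash
mkdir -p pics
cat > h.py <<'E'
import numpy as np, cv2
from rig import env
def cam(n):
    c=env.camera_info(n); return [np.array(c[k],float) for k in ("intrinsics","distortion","R","t")]
def w(n,p):
    K,d,R,t=cam(n); return R.T@(np.array(p)-t)
def px(n,X):
    K,d,R,t=cam(n); return cv2.projectPoints(np.atleast_2d(np.array(X,float)),cv2.Rodrigues(R)[0],t,K,d)[0][:,0]
def ray(n,uv,z):
    K,d,R,t=cam(n); q=cv2.undistortPoints(np.array(uv,float).reshape(-1,1,2),K,d)[:,0]
    D=np.c_[q,np.ones(len(q))]@R; C=-R.T@t
    return C+D*((z-C[2])/D[:,2])[:,None]
def save(n,im): cv2.imwrite(n,im[:,:,::-1])
E
python3 - <<'E'
from h import *
a=env.get_image("top");save("pics/top.png",a)
b=env.get_image("side");save("pics/side.png",b)
np.set_printoptions(precision=4,suppress=True)
for c in("top","side"):
  for q in("jig","ledge_edge","fence_face","pin_near","pin_far","template"):
    print(c,q,[(round(r["score"],2),w(c,r["location"])) for r in env.spot_point(c,q)[:3]])
print(env.get_obs())
E
```

```text
top jig [(0.71, array([0.5566, 0.0933, 0.0011]))]
top ledge_edge [(0.62, array([0.5473, 0.0139, 0.0281]))]
top fence_face [(0.79, array([0.6113, 0.0061, 0.0448])), (0.39, array([ 0.6343, -0.3393, -0.0008]))]
top pin_near [(0.94, array([0.5457, 0.0638, 0.0284]))]
top pin_far [(0.65, array([0.5669, 0.1191, 0.0253])), (0.23, array([ 0.5573,  0.0926, -0.0005]))]
top template [(0.9, array([ 0.5607, -0.0803,  0.0275])), (0.78, array([0.3394, 0.1052, 0.0003])), (0.66, array([ 0.2984, -0.2508,  0.0016]))]
side jig [(0.94, array([ 0.5518,  0.0919, -0.0004])), (0.6, array([0.4448, 0.3923, 0.0002]))]
side ledge_edge [(0.84, array([0.5477, 0.0173, 0.026 ]))]
side fence_face [(0.68, array([0.6143, 0.0058, 0.0409]))]
side pin_near [(0.63, array([0.5447, 0.0597, 0.0335]))]
side pin_far [(0.6, array([0.5705, 0.1193, 0.0293])), (0.36, array([ 0.567 ,  0.2757, -0.0011]))]
side template [(0.84, array([ 0.3404,  0.1025, -0.0024])), (0.62, array([ 0.2969, -0.2515, -0.0053]))]
{'time': 0.7, 'qpos': array([ 0.8846,  0.3129,  1.4977,  0.    ,  1.331 , -0.2234]), 'qvel': array([ 0.0016, -0.001 , -0.0011, -0.0013,  0.0012,  0.0002]), 'joint_torque': array([  0.0005, -41.2097, -25.9876,  -0.0001,   0.0004,   0.    ]), 'ee_pos': array([0.2344, 0.4698, 0.2088]), 'tcp_rot': array([-3.1416, -0.0001,  1.1079]), 'wrist_force': array([-0.8548, -0.5281,  0.5547]), 'torque': array([ 0.003 ,  0.0145, -0.0038]), 'width': 0.9965051320928108}
```

View pics/top.png

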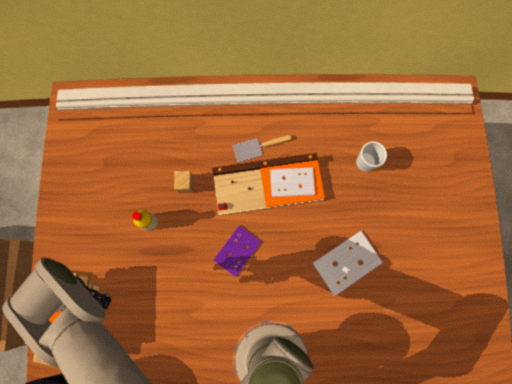

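View pics/side.png

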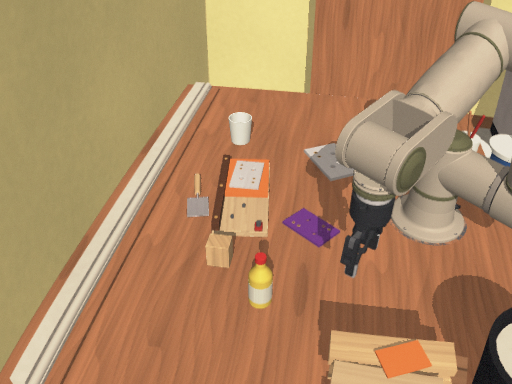

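The template candidates are the purple plate at (238,250), the large grey plate at (347,262) and the small grey plate on the orange ledge at (293,182). I choose the last: it isn't purple and is the smaller of the two grey ones. Next I fit the jig pose and check the wrist camera mount.

Run:
```python
from h import *
from scipy.spatial.transform import Rotation as Ro
np.set_printoptions(precision=4,suppress=True)
J=np.array([[0,0],[-20,-72],[45.5,-90],[-15,-26],[15,26]])/1e3
W=np.array([[.5542,.0926],[.5475,.0156],[.6128,.006],[.5452,.0617],[.5687,.1192]])
a=J-J.mean(0);b=W-W.mean(0)
th=np.arctan2((a[:,0]*b[:,1]-a[:,1]*b[:,0]).sum(),(a*b).sum())
R=np.array([[np.cos(th),-np.sin(th)],[np.sin(th),np.cos(th)]]);t=W.mean(0)-R@J.mean(0)
print("jig",np.degrees(th),t,(W-J@R.T-t)*1e3)
toJ=lambda p:(np.array(p)[:2]-t)@R*1e3
print("template in jig",toJ([.5607,-.0803]))
for q in("tub","glue","block","knife"):
  r=env.spot_point("top",q)[:2]; print(q,[(round(x["score"],2),w("top",x["location"]),toJ(w("top",x["location"]))) for x in r])
o=env.get_obs();Rt=Ro.from_euler("xyz",o["tcp_rot"]).as_matrix()
K,d,Rc,tc=cam("wrist");C=-Rc.T@tc
print("cam in tool",Rt.T@(C-o["ee_pos"]),"axes in tool\n",Rt.T@Rc.T,K[0,0],K[1,1])
im=cv2.imread("pics/top.png")[140:225,200:400];cv2.imwrite("pics/c1.png",cv2.resize(im,None,fx=4,fy=4,interpolation=2))
```

```text
jig 7.620293600368076 [0.5563 0.0905] [[-2.1286  2.1424]
 [ 1.4471 -0.8413]
 [-0.5614 -1.286 ]
 [ 0.2912 -0.9981]
 [ 0.9517  0.9829]]
template in jig [ -18.3109 -169.8292]
tub [(0.69, array([ 0.6351, -0.3385,  0.0001]), array([  21.2259, -435.6404])), (0.62, array([ 0.5663,  0.2754, -0.0004]), array([ 34.4444, 182.0067]))]
glue [(0.82, array([ 0.4429,  0.3966, -0.0008]), array([-71.8472, 318.4602])), (0.43, array([0.568 , 0.2801, 0.0012]), array([ 36.7187, 186.4151]))]
block [(0.76, array([0.5641, 0.2742, 0.0024]), array([ 32.0384, 181.0589]))]
knife [(0.6, array([0.7017, 0.0166, 0.0002]), array([134.2644, -92.4448]))]
cam in tool [ 0.001  -0.0687 -0.1654] axes in tool
 [[ 1.      0.     -0.0004]
 [ 0.0001  0.963   0.2695]
 [ 0.0004 -0.2695  0.963 ]] 310.5974316901358 310.5974316901358
```

View pics/c1.png

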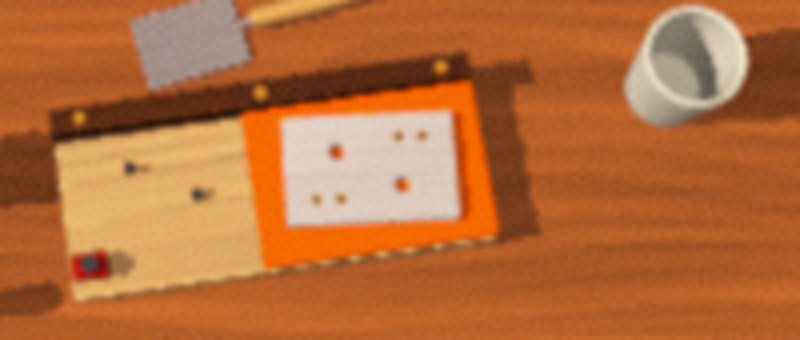

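The crop confirms the choice: a small silver plate with two holes (about (336,152) and (402,185)) lies on the orange ledge, crooked by about -4° to the fence. Now I move over to its -x side with the jaws along the fence.

Request:
move_arm(plan=[[[6.4,-14,0,0,0,34],[6.4,-14,0,0,0,34],[6.4,-14,0,0,0,34],[6.4,-14,0,0,0,34],[6.4,-14,0,0,0,34],[6.4,-14,0,0,0,34],[6.4,-14,0,0,0,34],[6.4,-14,0,0,0,34],[6.4,-14,0,0,0,34],[6.4,-14,0,0,0,34],[6.4,-14,0,0,0,34],[6.4,-14,0,0,0,34]]], fingers=0.6)

```text
time: 1.9
ee_pos: [0.4315, 0.0384, 0.2091]
tcp_rot: [3.141, 0.0, 1.701]
wrist_force: [0.9, 1.0, -0.2]
width: 0.596
```

Request:
move_arm(plan=[[[1.4,-3,0,0,0,0],[1.4,-3,0,0,0,0],[1.4,-3,0,0,0,0],[1.4,-3,0,0,0,0],[1.4,-3,0,0,0,0],[1.4,-3,0,0,0,0]]])

```text
time: 2.4
ee_pos: [0.4867, -0.0791, 0.2086]
tcp_rot: [-3.141, -0.001, 1.701]
wrist_force: [0.7, 0.2, -0.0]
width: 0.599
```

Run:
```python
from h import *
np.set_printoptions(precision=4,suppress=True)
a=env.get_image("wrist");save("pics/w1.png",cv2.resize(a,None,fx=1.5,fy=1.5,interpolation=cv2.INTER_CUBIC))
o=env.get_obs();print(o["ee_pos"],o["tcp_rot"],o["time"])
for q in("jig","ledge_edge","fence_face","pin_near","pin_far","template"):
    print(q,[(round(r["score"],2),w("wrist",r["location"])) for r in env.spot_point("wrist",q)[:3]])
```

```text
[ 0.4866 -0.0785  0.2088] [-3.1413 -0.0005  1.7021] 2.45
jig [(0.88, array([0.5577, 0.0936, 0.0053])), (0.44, array([0.7008, 0.02  , 0.0053]))]
ledge_edge [(0.39, array([ 0.5631, -0.0742,  0.0303]))]
fence_face [(0.97, array([0.6148, 0.0117, 0.0442]))]
pin_near [(0.62, array([0.545 , 0.0671, 0.028 ]))]
pin_far [(0.81, array([0.5647, 0.1223, 0.0304]))]
template [(0.86, array([ 0.3421,  0.1   , -0.0004])), (0.77, array([ 0.5593, -0.0744,  0.0332]))]
```

View pics/w1.png

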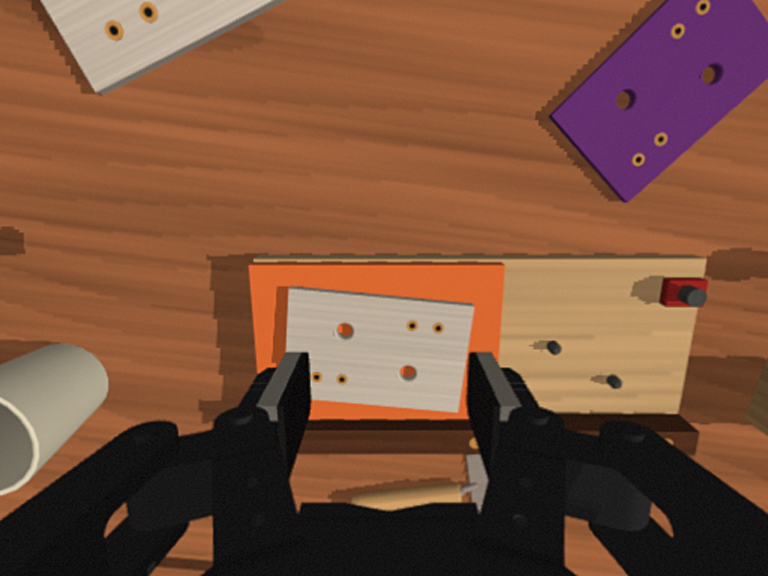

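The view is turned, with world +y to the right and the fence at the bottom. The template's top corners are at (288,288), (473,305) and (459,412), its holes at (345,330) and (408,373), the pins at (554,347) and (613,381), and the ledge corners at (249,265) and (503,265).

```bash
cat >> h.py <<'E'
def fit(J,W):
    a=J-J.mean(0);b=W-W.mean(0)
    th=np.arctan2((a[:,0]*b[:,1]-a[:,1]*b[:,0]).sum(),(a*b).sum())
    R=np.array([[np.cos(th),-np.sin(th)],[np.sin(th),np.cos(th)]]);t=W.mean(0)-R@J.mean(0)
    return th,R,t,(W-J@R.T-t)*1e3
E
python3 - <<'E'
from h import *
np.set_printoptions(precision=4,suppress=True)
s=lambda L:np.array(L)/1.5
W=np.r_[ray("wrist",s([[503,265],[249,265]]),.030),ray("wrist",s([[554,347],[613,381]]),.029)][:,:2]
J=np.array([[-85,-72],[-85,-265],[-15,-26],[15,26]])/1e3
th,R,t,e=fit(J,W);print("jig",np.degrees(th),t,e)
T=ray("wrist",s([[288,288],[473,305],[459,412],[345,330],[408,373]]),.038)[:,:2]
M=np.array([[-45,-70],[-45,70],[45,70],[-15,-26],[15,26]])/1e3
a,Rt,tt,e=fit(M,T);print("tmpl",np.degrees(a),tt,e)
tj=(tt-t)@R;print("in jig",tj,np.degrees(a-th))
print("left edge ends in jig",((M[:2]@Rt.T+tt)-t)@R)
o=env.get_obs();p=(o["ee_pos"][:2]-t)@R;print("tcp jig",p)
for g in([-.100,tj[1]],[-.075,tj[1]]): print(g,(R@np.array(g)+t-o["ee_pos"][:2])/.04)
print("units: jig x,y dir",R[:,0],R[:,1])
E
```

```text
jig 7.916816446146062 [0.5555 0.091 ] [[ 1.7248  1.2154]
 [ 0.3258  2.4779]
 [-0.9908 -0.694 ]
 [-1.0598 -2.9993]]
tmpl 2.159644853031695 [ 0.5623 -0.0767] [[-0.1608 -0.4225]
 [ 0.0471 -0.8127]
 [ 0.5548  0.7511]
 [-0.8516  0.2555]
 [ 0.4106  0.2286]]
in jig [-0.0163 -0.1671] -5.757171593114367
left edge ends in jig [[-0.0681 -0.2323]
 [-0.0541 -0.093 ]]
tcp jig [-0.0913 -0.1588]
[-0.1, np.float64(-0.16711719407646172)] [-0.1868 -0.2369]
[-0.075, np.float64(-0.16711719407646172)] [ 0.4323 -0.1509]
units: jig x,y dir [0.9905 0.1377] [-0.1377  0.9905]
```

Request:
move_arm(plan=[[[-0.1,-0.2,-1,0,0,0.3],[-0.1,-0.2,-2,0,0,0.3],[-0.1,-0.2,-3,0,0,0.3],[-0.1,-0.2,-3.7,0,0,0.3],[-0.1,-0.2,-4.2,0,0,0.3],[-0.1,-0.2,-4.3,0,0,0.3],[-0.1,-0.2,-4.35,0,0,0.3],[-0.1,-0.2,-4.35,0,0,0.3]]])

```text
time: 3.42
ee_pos: [0.4836, -0.0876, 0.0357]
tcp_rot: [3.14, 0.001, 1.707]
wrist_force: [-1.1, -0.6, 0.6]
width: 0.602
```

Run:
```python
from h import *
a=env.get_image("wrist");save("pics/w2.png",cv2.resize(a,None,fx=1.5,fy=1.5,interpolation=cv2.INTER_CUBIC))
o=env.get_obs();print(o["ee_pos"],o["tcp_rot"],o["time"],o["wrist_force"])
```

```text
[ 0.48382826 -0.0877013   0.03614609] [3.13969538e+00 1.18467521e-03 1.70685590e+00] 3.4667 [-0.39645384 -0.3940257   0.86252533]
```

View pics/w2.png

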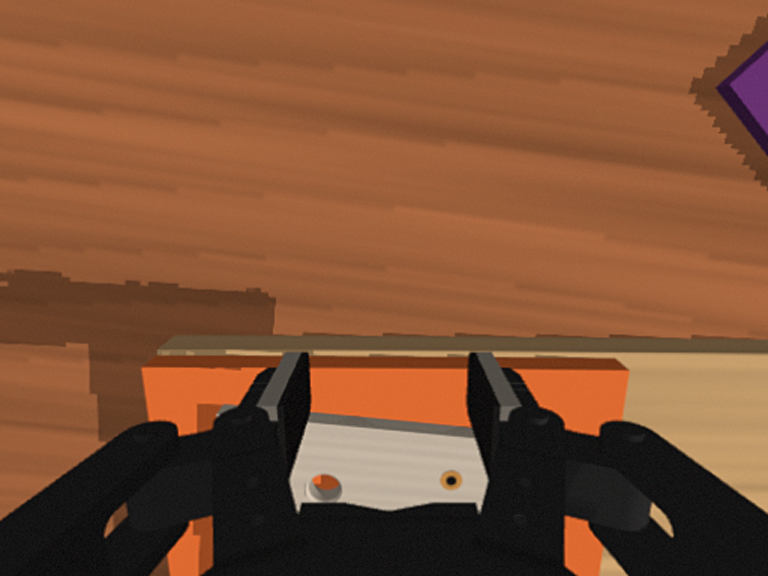

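Run:
```python
from h import *
from scipy.spatial.transform import Rotation as Ro
o=env.get_obs();R=Ro.from_euler("xyz",o["tcp_rot"]).as_matrix()
for z in(0,-.004,-.008,-.012):
  P=np.array([[sx*.0255,y,z] for sx in(-1,1) for y in(-.011,)])
  print(z,(px("wrist",P@R.T+o["ee_pos"])*1.5).round(0).tolist())
```

```text
0 [[317.0, 319.0], [453.0, 319.0]]
-0.004 [[315.0, 323.0], [455.0, 323.0]]
-0.008 [[314.0, 326.0], [456.0, 326.0]]
-0.012 [[312.0, 330.0], [458.0, 330.0]]
```

Request:
move_arm(plan=[[[0.2,0.03,0,0,0,0],[0.2,0.03,-0.05,0,0,0],[0.2,0.03,-0.1,0,0,0],[0.2,0.03,-0.15,0,0,0],[0.2,0.03,-0.15,0,0,0]]])

```text
time: 3.88
ee_pos: [0.4908, -0.0862, 0.0285]
tcp_rot: [-3.141, -0.0, 1.707]
wrist_force: [0.6, 0.1, 0.3]
width: 0.602
```

Request:
move_arm(plan=[[[0,0,-0.03,0,0,0],[0,0,-0.06,0,0,0],[0,0,-0.06,0,0,0]]])

```text
time: 4.13
ee_pos: [0.4909, -0.0863, 0.0262]
tcp_rot: [-3.141, -0.0, 1.707]
wrist_force: [0.1, 0.5, -0.2]
width: 0.599
```

Request:
move_arm(plan=[[[0,0,-0.03,0,0,0],[0,0,-0.05,0,0,0],[0,0,-0.05,0,0,0]]])

```text
time: 4.38
ee_pos: [0.4909, -0.0863, 0.0243]
tcp_rot: [-3.141, -0.0, 1.707]
wrist_force: [0.4, 0.0, -0.6]
width: 0.598
```

Request:
move_arm(plan=[[[0,0,-0.03,0,0,0],[0,0,-0.05,0,0,0],[0,0,-0.05,0,0,0]]])

```text
time: 4.63
ee_pos: [0.4909, -0.0863, 0.0223]
tcp_rot: [-3.141, -0.0, 1.707]
wrist_force: [0.1, 0.2, -0.1]
width: 0.597
```

Run:
```python
from h import *
a=env.get_image("side")
o=env.get_obs();print(o["ee_pos"],o["wrist_force"],o["width"])
u=px("side",o["ee_pos"])[0].astype(int);print(u)
c=a[u[1]-45:u[1]+45,u[0]-60:u[0]+60];d=env.get_image("wrist")
c=cv2.resize(c,(640,480),interpolation=cv2.INTER_CUBIC)
save("pics/s2.png",c)
```

```text
[ 0.49098021 -0.086261    0.0223808 ] [-0.13727415  0.04995872 -0.12792938] 0.600034798018129
[269 178]
```

View pics/s2.png

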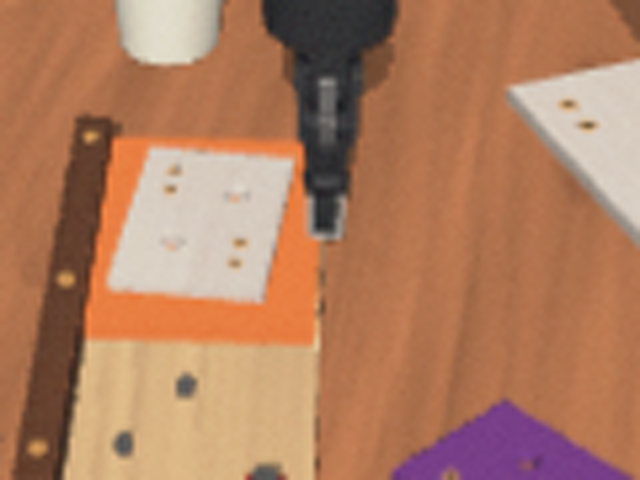

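The fingers stand just outside the ledge's -x edge (about (325,235) in the crop), so I have found no ledge contact yet. I raise them, move 10 mm inward and touch down on the ledge to calibrate the tip height.

Request:
move_arm(plan=[[[0,0,0.2,0,0,0],[0,0,0.35,0,0,0],[0.12,0.02,0.35,0,0,0],[0.25,0.03,0.35,0,0,0],[0.25,0.03,0.25,0,0,0],[0.25,0.03,0.2,0,0,0],[0.25,0.03,0.2,0,0,0]]])

```text
time: 5.32
ee_pos: [0.5005, -0.0848, 0.0296]
tcp_rot: [-3.14, -0.001, 1.707]
wrist_force: [-0.3, -0.8, -0.7]
width: 0.596
```

Request:
move_arm(plan=[[[0,0,-0.03,0,0,0],[0,0,-0.05,0,0,0],[0,0,-0.05,0,0,0]]])

```text
time: 5.57
ee_pos: [0.5009, -0.0851, 0.0282]
tcp_rot: [-3.141, -0.0, 1.707]
wrist_force: [0.1, 0.8, -0.0]
width: 0.6
```

Request:
move_arm(plan=[[[0,0,-0.02,0,0,0],[0,0,-0.04,0,0,0],[0,0,-0.04,0,0,0]]])

```text
time: 5.82
ee_pos: [0.501, -0.0851, 0.0267]
tcp_rot: [-3.141, -0.0, 1.707]
wrist_force: [0.1, 0.6, -0.4]
width: 0.599
```

Request:
move_arm(plan=[[[0,0,-0.02,0,0,0],[0,0,-0.04,0,0,0],[0,0,-0.04,0,0,0]]])

```text
time: 6.07
ee_pos: [0.501, -0.0851, 0.0251]
tcp_rot: [-3.141, -0.0, 1.707]
wrist_force: [0.1, -0.1, 0.0]
width: 0.601
```

Request:
move_arm(plan=[[[0,0,-0.02,0,0,0],[0,0,-0.04,0,0,0],[0,0,-0.04,0,0,0]]])

```text
time: 6.32
ee_pos: [0.5009, -0.0851, 0.0235]
tcp_rot: [-3.141, -0.0, 1.707]
wrist_force: [0.1, -0.7, 0.6]
width: 0.599
```

Request:
move_arm(plan=[[[0,0,-0.02,0,0,0],[0,0,-0.04,0,0,0],[0,0,-0.04,0,0,0]]])

```text
time: 6.57
ee_pos: [0.501, -0.0851, 0.0219]
tcp_rot: [-3.141, -0.0, 1.707]
wrist_force: [-0.3, -0.4, 0.9]
width: 0.598
```

Request:
move_arm(plan=[[[0,0,-0.02,0,0,0],[0,0,-0.03,0,0,0],[0,0,-0.03,0,0,0]]])

```text
time: 6.82
ee_pos: [0.501, -0.0851, 0.0208]
tcp_rot: [-3.141, -0.0, 1.707]
wrist_force: [-0.0, -0.2, -0.4]
width: 0.598
```

Request:
move_arm(plan=[[[0.06,0.01,0,0,0,0],[0.12,0.017,0,0,0,0],[0.18,0.025,0,0,0,0],[0.24,0.033,0,0,0,0],[0.3,0.041,0,0,0,0],[0.35,0.048,0,0,0,0],[0.4,0.055,0,0,0,0],[0.4,0.055,0,0,0,0]]])

```text
time: 7.48
ee_pos: [0.5174, -0.0828, 0.0208]
tcp_rot: [3.141, 0.0, 1.707]
wrist_force: [-0.5, 0.5, 0.1]
width: 0.597
```

Run:
```python
from h import *
a=env.get_image("wrist");b=env.get_image("top")
o=env.get_obs();print(o["ee_pos"],o["wrist_force"],o["width"])
c=np.vstack([a,cv2.resize(b[145:220,205:335],(512,295),interpolation=cv2.INTER_CUBIC)])
save("pics/w3.png",cv2.resize(c,None,fx=.88,fy=.88))
```

```text
[ 0.51700937 -0.08285049  0.02079477] [ 0.34224272  0.74302617 -0.33691432] 0.5965757646753195
```

View pics/w3.png

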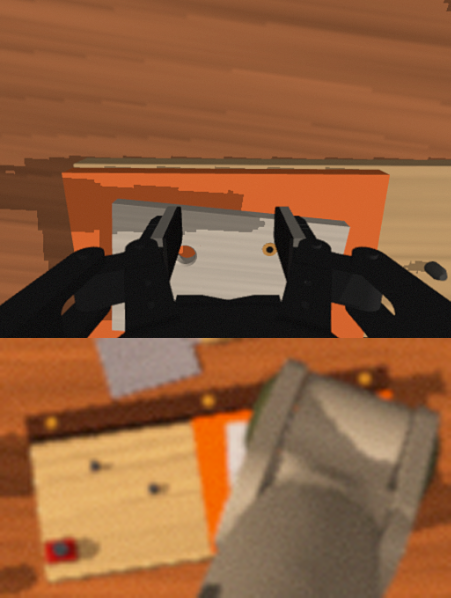

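Run:
```python
from h import *
from scipy.spatial.transform import Rotation as Ro
np.set_printoptions(precision=4,suppress=True)
t=np.array([.5555,.091]);c,s=np.cos(np.radians(7.9)),np.sin(np.radians(7.9));R=np.array([[c,-s],[s,c]])
P=ray("wrist",[[127.3,227.3],[397.7,254.5]],.038)[:,:2];print("corners jig",(P-t)@R*1e3)
P=ray("wrist",[[70,197],[443,198.5]],.030)[:,:2];print("ledge corners jig (-85,-265),(-85,-72)",(P-t)@R*1e3)
o=env.get_obs();Rt=Ro.from_euler("xyz",o["tcp_rot"]).as_matrix();print("tcp",(o["ee_pos"][:2]-t)@R*1e3)
a=env.get_image("wrist");cv2.imwrite("pics/w4.png",cv2.resize(a[210:330,120:400],None,fx=2.8,fy=2.8,interpolation=2)[:,:,::-1])
```

```text
corners jig [[ -71.3408 -232.5347]
 [ -55.959   -93.5069]]
ledge corners jig (-85,-265),(-85,-72) [[ -85.1176 -263.5452]
 [ -83.9313  -70.104 ]]
tcp [ -62.0201 -166.9102]
```

View pics/w4.png

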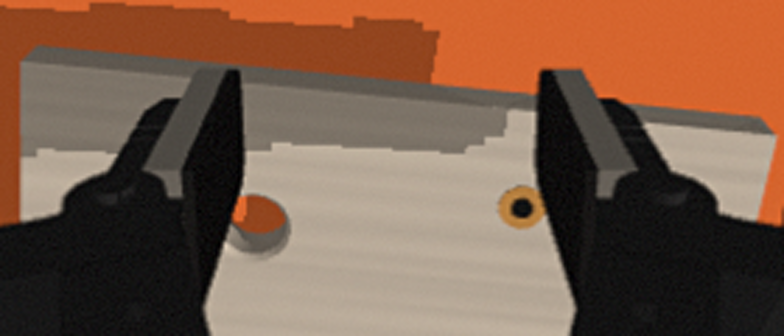

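The fingers hover above the plate at rows 60-200 of the crop, and the plate has not moved. The pad geometry puts the tips about 28 mm behind the TCP at this opening. I back off, then go lower.

Request:
move_arm(plan=[[[-0.25,-0.035,0,0,0,0],[-0.5,-0.07,0,0,0,0],[-0.5,-0.07,-0.1,0,0,0],[-0.5,-0.07,-0.2,0,0,0],[-0.5,-0.07,-0.3,0,0,0],[-0.5,-0.07,-0.3,0,0,0]]])

```text
time: 8.13
ee_pos: [0.497, -0.0855, 0.0079]
tcp_rot: [-3.141, -0.001, 1.707]
wrist_force: [-0.8, 0.8, -0.5]
width: 0.597
```

Run:
```python
from h import *
a=env.get_image("wrist")
o=env.get_obs();print(o["ee_pos"],o["wrist_force"],o["width"])
cv2.imwrite("pics/w5.png",cv2.resize(a[190:340,120:400],None,fx=2.8,fy=2.8,interpolation=2)[:,:,::-1])
```

```text
[ 0.49710748 -0.08555131  0.00828442] [-0.01877458 -0.15430876  0.13483449] 0.5991591002610043
```

View pics/w5.png

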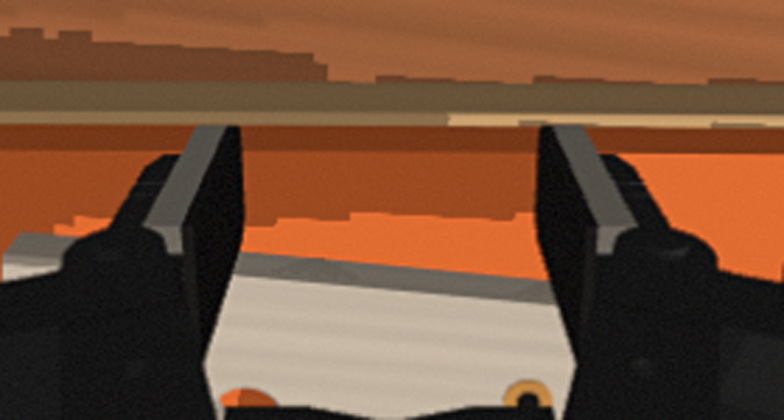

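The pads (tips at row 126 of the crop) are now clear on the -x side of the plate edge (rows 240-300) and touch nothing. I go lower in small steps until the force shows the ledge.

Request:
move_arm(plan=[[[0,0,-0.03,0,0,0],[0,0,-0.06,0,0,0],[0,0,-0.06,0,0,0]]])

```text
time: 8.43
ee_pos: [0.4971, -0.0856, 0.0063]
tcp_rot: [-3.141, -0.0, 1.707]
wrist_force: [-0.5, 0.2, -0.5]
width: 0.602
```

Request:
move_arm(plan=[[[0,0,-0.02,0,0,0],[0,0,-0.04,0,0,0],[0,0,-0.04,0,0,0]]])

```text
time: 8.68
ee_pos: [0.497, -0.0857, 0.0048]
tcp_rot: [-3.142, -0.0, 1.707]
wrist_force: [0.9, -0.2, -0.6]
width: 0.602
```

Request:
move_arm(plan=[[[0,0,-0.02,0,0,0],[0,0,-0.03,0,0,0],[0,0,-0.03,0,0,0]]])

```text
time: 8.93
ee_pos: [0.4971, -0.0857, 0.0042]
tcp_rot: [3.141, 0.0, 1.707]
wrist_force: [-3.3, 1.2, 7.2]
width: 0.597
```

Contact came at TCP z = 4.3 mm (7 N), so the tips sit about 26 mm behind the TCP. I raise them 2.5 mm and push towards the fence.

Request:
move_arm(plan=[[[0,0,0.07,0,0,0],[0.07,0.01,0.07,0,0,0],[0.15,0.021,0.07,0,0,0],[0.22,0.031,0.07,0,0,0],[0.29,0.04,0.07,0,0,0],[0.36,0.05,0.07,0,0,0],[0.43,0.06,0.07,0,0,0],[0.5,0.07,0.07,0,0,0],[0.55,0.076,0.07,0,0,0],[0.55,0.076,0.07,0,0,0]]])

```text
time: 9.77
ee_pos: [0.5196, -0.0826, 0.0064]
tcp_rot: [3.141, 0.0, 1.707]
wrist_force: [0.8, 0.4, -0.3]
width: 0.597
```

Request:
move_arm(plan=[[[0.02,0.003,0,0,0,0],[0.04,0.006,0,0,0,0],[0.06,0.008,0,0,0,0],[0.06,0.008,0,0,0,0]]])

```text
time: 10.1
ee_pos: [0.5215, -0.0823, 0.0064]
tcp_rot: [3.142, -0.0, 1.707]
wrist_force: [-1.2, -0.3, -0.3]
width: 0.598
```

Request:
move_arm(plan=[[[0.02,0.003,0,0,0,0],[0.04,0.006,0,0,0,0],[0.04,0.006,0,0,0,0]]])

```text
time: 10.35
ee_pos: [0.5231, -0.082, 0.0064]
tcp_rot: [-3.142, -0.0, 1.707]
wrist_force: [-1.6, -0.1, -0.1]
width: 0.597
```

Request:
move_arm(plan=[[[0.02,0.003,0,0,0,0],[0.03,0.004,0,0,0,0],[0.03,0.004,0,0,0,0]]])

```text
time: 10.6
ee_pos: [0.5235, -0.0818, 0.0064]
tcp_rot: [-3.139, -0.001, 1.707]
wrist_force: [-6.5, -1.1, 4.2]
width: 0.6
```

```bash
cat >> h.py <<'E'
T0=np.array([.5555,.091]);c,s=np.cos(np.radians(7.9)),np.sin(np.radians(7.9));RJ=np.array([[c,-s],[s,c]])
jig=lambda p:(np.atleast_2d(p)[:,:2]-T0)@RJ*1e3
E
python3 - <<'E'
from h import *
np.set_printoptions(precision=4,suppress=True)
a=env.get_image("wrist")
o=env.get_obs();print(o["time"],jig(o["ee_pos"]),o["wrist_force"])
save("pics/w6.png",cv2.resize(a,None,fx=1.5,fy=1.5,interpolation=cv2.INTER_CUBIC))
E
```

```text
10.65 [[ -55.4543 -166.7721]] [-6.6765 -0.7189  2.2439]
```

View pics/w6.png

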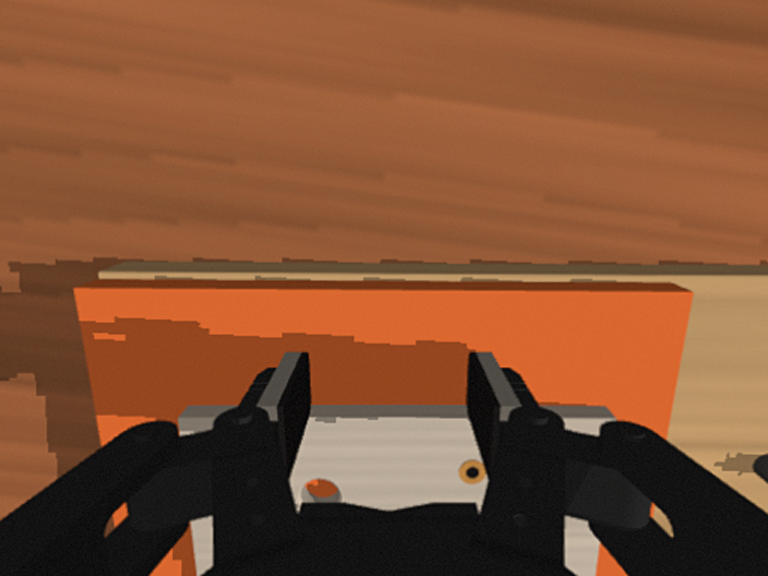

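The plate's -x edge now lies level along the fence, with corners at (179,408) and (612,408). Contact came at -55.45 mm, within 0.1 mm of prediction. Next I compute where its rear edge is.

Run:
```python
from h import *
np.set_printoptions(precision=1,suppress=True)
print(jig(ray("wrist",np.array([[179,408],[612,408]])/1.5,.038)))
print("ledge",jig(ray("wrist",np.array([[74,288],[692,291]])/1.5,.030)))
```

```text
[[ -47.7 -232.2]
 [ -47.5  -94.5]]
ledge [[ -85.2 -263.4]
 [ -83.8  -70.7]]
```

Request:
move_arm(plan=[[[-0.2,-0.03,0,0,0,0],[-0.2,-0.03,0.5,0,0,0],[-0.2,-0.03,1.1,0,0,0],[0.2,-0.5,1.5,0,0,-7],[0.6,-1,1.5,0,0,-14],[1,-1.5,1.5,0,0,-21],[1.3,-1.9,1.5,0,0,-28],[1.6,-2.1,1.5,0,0,-35],[1.6,-2.1,1.5,0,0,-42],[1.6,-2.1,1.5,0,0,-49],[1.6,-2.1,1.5,0,0,-56],[1.6,-2.1,1.5,0,0,-63]]])

```text
time: 11.65
ee_pos: [0.5883, -0.1661, 0.0664]
tcp_rot: [3.141, -0.001, 0.601]
wrist_force: [-0.3, -1.0, 0.1]
width: 0.604
```

Request:
move_arm(plan=[[[0,0,0,0,0,-7],[0,0,0,0,0,-14],[0,0,0,0,0,-21],[0,0,0,0,0,-26.9],[0,0,0,0,0,-26.9],[0,0,0,0,0,-26.9]]])

```text
time: 12.15
ee_pos: [0.5883, -0.166, 0.0665]
tcp_rot: [3.141, -0.001, 0.141]
wrist_force: [0.5, 0.1, -1.2]
width: 0.6
```

Run:
```python
from h import *
np.set_printoptions(precision=4,suppress=True)
o=env.get_obs();print(o["time"],o["ee_pos"],jig(o["ee_pos"]),np.degrees(o["tcp_rot"]),o["qpos"])
```

```text
12.15 [ 0.5883 -0.166   0.0665] [[  -2.8735 -259.0618]] [179.9887  -0.0392   8.0604] [-0.4666  0.635   1.3927  0.0003  1.1133 -0.6074]
```

Request:
move_arm(plan=[[[0,0,-0.5,0,0,0],[0,0,-1,0,0,0],[0,0,-1.3,0,0,0],[0,0,-1.45,0,0,0],[0,0,-1.5,0,0,0],[0,0,-1.5,0,0,0]]])

```text
time: 12.65
ee_pos: [0.5884, -0.166, 0.0066]
tcp_rot: [3.141, -0.0, 0.138]
wrist_force: [0.5, -0.4, -0.1]
width: 0.599
```

Request:
move_arm(plan=[[[-0.016,0.124,0,0,0,0],[-0.033,0.248,0,0,0,0],[-0.049,0.372,0,0,0,0],[-0.066,0.496,0,0,0,0],[-0.082,0.62,0,0,0,0],[-0.099,0.744,0,0,0,0],[-0.115,0.868,0,0,0,0],[-0.132,0.992,0,0,0,0],[-0.148,1.116,0,0,0,0],[-0.165,1.24,0,0,0,0],[-0.181,1.364,0,0,0,0],[-0.198,1.488,0,0,0,0]]])

```text
time: 13.65
ee_pos: [0.5808, -0.1065, 0.0071]
tcp_rot: [3.14, -0.001, 0.138]
wrist_force: [1.2, -5.7, 5.2]
width: 0.596
```

Request:
move_arm(plan=[[[-0.016,0.124,0,0,0,0],[-0.033,0.248,0,0,0,0],[-0.049,0.372,0,0,0,0],[-0.066,0.496,0,0,0,0],[-0.082,0.62,0,0,0,0],[-0.099,0.744,0,0,0,0],[-0.115,0.868,0,0,0,0],[-0.132,0.992,0,0,0,0],[-0.148,1.116,0,0,0,0],[-0.165,1.24,0,0,0,0],[-0.181,1.364,0,0,0,0],[-0.181,1.364,0,0,0,0]]])

```text
time: 14.65
ee_pos: [0.5731, -0.0509, 0.0067]
tcp_rot: [-3.141, -0.0, 0.138]
wrist_force: [-0.9, -0.2, 0.5]
width: 0.599
```

Run:
```python
from h import *
np.set_printoptions(precision=4,suppress=True)
a=env.get_image("wrist");o=env.get_obs();print(o["time"],o["ee_pos"],jig(o["ee_pos"]),np.degrees(o["tcp_rot"]),o["wrist_force"])
np.save("a.npy",a);save("pics/w7.png",cv2.resize(a,None,fx=1.5,fy=1.5,interpolation=cv2.INTER_CUBIC))
```

```text
14.7 [ 0.5728 -0.051   0.0064] [[  -2.4016 -143.0209]] [-179.9505    0.0291    7.9105] [-0.1941 -0.1136 -0.1901]
```

View pics/w7.png

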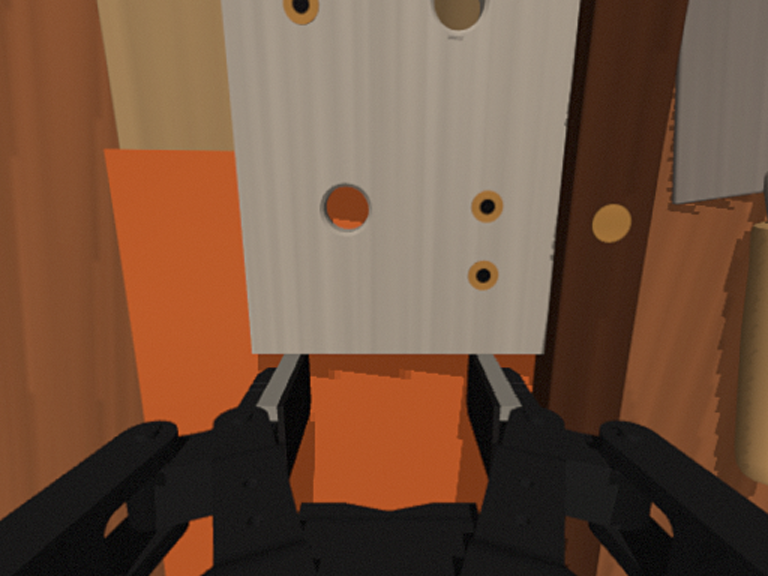

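The plate lies straight along the fence with both fingers at its rear edge, whose top corners are at (252,354) and (545,353). The ledge step corner is at (105,150) and the rear hole at (346,208). From these I compute the travel left.

Run:
```python
from h import *
np.set_printoptions(precision=2,suppress=True)
f=lambda L,z:jig(ray("wrist",np.array(L)/1.5,z))
r=f([[252,354],[545,353]],.038);print("rear",r);h=f([[346,208]],.038);print("near hole",h)
l=f([[105,150],[232,151]],.030);print("step",l)
print("tcp->rear, travel",jig(env.get_obs()["ee_pos"]),l[:,1].mean()+2-r[:,1].mean())
```

```text
rear [[ -44.27 -131.25]
 [  46.2  -130.85]]
near hole [[-14.17 -86.57]]
step [[-83.78 -71.11]
 [-47.51 -71.1 ]]
tcp->rear, travel [[  -2.4  -143.02]] 61.946160368123
```

Request:
move_arm(plan=[[[-0.016,0.124,0,0,0,0],[-0.033,0.248,0,0,0,0],[-0.049,0.372,0,0,0,0],[-0.066,0.496,0,0,0,0],[-0.082,0.62,0,0,0,0],[-0.099,0.744,0,0,0,0],[-0.115,0.868,0,0,0,0],[-0.132,0.992,0,0,0,0],[-0.148,1.116,0,0,0,0],[-0.165,1.24,0,0,0,0],[-0.18,1.34,0,0,0,0],[-0.18,1.34,0,0,0,0]]])

```text
time: 15.7
ee_pos: [0.5657, 0.0027, 0.0065]
tcp_rot: [-3.141, 0.0, 0.138]
wrist_force: [0.5, 0.6, -0.4]
width: 0.603
```

Request:
move_arm(plan=[[[-0.003,0.025,0,0,0,0],[-0.007,0.05,0,0,0,0],[-0.01,0.075,0,0,0,0],[-0.014,0.1,0,0,0,0],[-0.017,0.125,0,0,0,0],[-0.017,0.125,0,0,0,0]]])

```text
time: 16.2
ee_pos: [0.5651, 0.0071, 0.0064]
tcp_rot: [-3.141, 0.0, 0.138]
wrist_force: [-0.1, -0.3, -1.1]
width: 0.599
```

```bash
cat > m.py <<'E'
from h import *
np.set_printoptions(precision=2,suppress=True)
a=env.get_image("wrist");o=env.get_obs();y=jig(o["ee_pos"])[0];print(o["time"],y,o["wrist_force"])
# brightness profile along +y between the fingers, at z=38 and 26
g=a.astype(float)
for z in(.038,.026):
    ys=np.arange(0,24,.5);P=np.c_[np.tile([[-2.,0]],(len(ys),1))];P[:,1]=y[1]+5+ys
    X=np.c_[(P/1e3)@RJ.T+T0,np.full(len(ys),z)];u=px("wrist",X).round().astype(int)
    b=g[u[:,1],u[:,0],2]; k=np.argmax(b>110); print(z,"rear edge y",P[k,1],b[::4].astype(int))
E
python3 m.py
```

```text
16.25 [ -2.03 -84.52] [-0.3   0.05 -0.64]
0.038 rear edge y -66.01879072815652 [ 37  38  39  40  40  43  30 136 133 132 132 133]
0.026 rear edge y -70.51879072815652 [ 39  38  39  38  30 133 133 132 132 133 131 135]
```

The profile fits a plate that has already dropped: the rear edge reads -70.5 at z = 26, as expected when seated. I withdraw and verify.

Request:
move_arm(plan=[[[0.05,-0.35,0,0,0,0],[0.05,-0.35,0,0,0,0],[0.05,-0.35,0.6,0,0,0],[0.05,-0.35,1.5,0,0,0],[0.05,-0.35,2.4,0,0,0],[0.05,-0.35,3,0,0,0],[0.05,-0.35,3,0,0,0],[0.05,-0.35,3,0,0,0]]])

```text
time: 16.92
ee_pos: [0.5677, -0.0076, 0.1274]
tcp_rot: [3.141, -0.002, 0.137]
wrist_force: [-0.8, 0.9, 0.6]
width: 0.596
```

Run:
```python
from h import *
a=env.get_image("wrist");b=env.get_image("side");t=env.get_image("top");o=env.get_obs();print(o["time"],o["ee_pos"],o["wrist_force"])
u=px("side",[.5555,.091,.02])[0].astype(int);print(u)
c=cv2.resize(b[u[1]-30:u[1]+30,u[0]-40:u[0]+40],(400,300),interpolation=2)
t=cv2.resize(t[140:230,200:320],(400,300),interpolation=2)
w_=cv2.resize(a[0:290,60:440],(786,600),interpolation=2)[:,:]
W=cv2.resize(a,(400,300)) 
im=np.vstack([np.hstack([c,t]),np.hstack([cv2.resize(a[:192,100:356],(400,300),interpolation=2),W])])
save("pics/fin.png",im);np.save("a.npy",a)
```

```text
17.0667 [ 0.56649869 -0.00726716  0.12502319] [ 0.50412867 -0.27208089 -0.20859341]
[237 211]
```

View pics/fin.png

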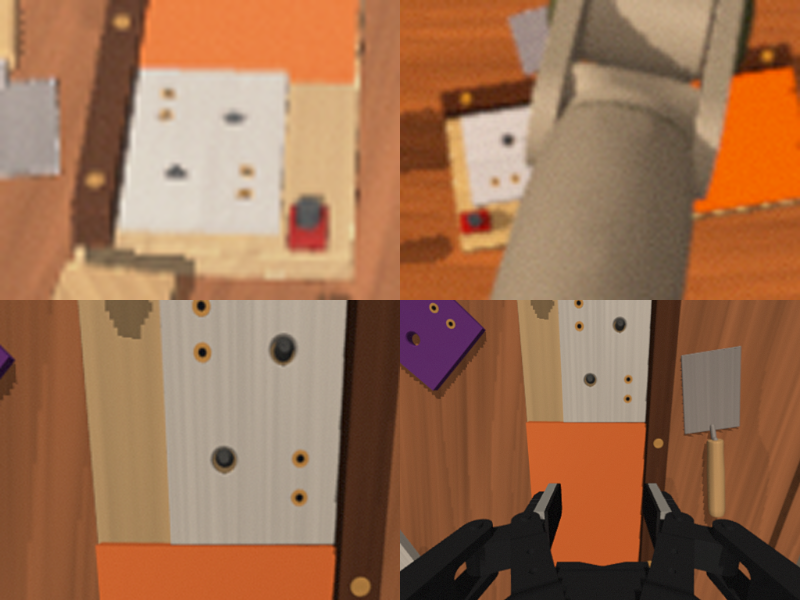

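The final view shows both pins standing up inside the holes, at (283,348) and (223,458) in the lower-left panel. The rear edge is just past the step at row 543, and all neighbours look undisturbed. I make one numeric height check, then hand in.

Run:
```python
from h import *
np.set_printoptions(precision=1,suppress=True)
P=np.array([[172,543],[337,543]])*.64+[100,0]
for z in(.026,.038):
  r=jig(ray("wrist",P,z));print(z,r,"width",r[1,0]-r[0,0])
for q in("tub","glue","block","knife"):
  r=env.search_frame("side",q)[:1];s=env.spot_point("side",q)[:1];print(q,[w("side",x["location"])*1e3 for x in s])
env.job_done()
```

```text
0.026 [[ -52.3 -265.2]
 [  55.  -264.9]] width 107.2881615150765
0.038 [[ -50.  -254.5]
 [  52.4 -254.3]] width 102.42106173982015
tub [array([ 633.8, -336.6,    2.8])]
glue [array([441.9, 391.4,  -3.1])]
block [array([562.8, 274.6,  -1.9])]
knife []
the job is handed in; nothing more can be done
```

The template is off the ledge and seated over both locating pins; I handed the job in at about 17 s of the 58 s allowed. I pushed it against the fence with two spread fingertips, then along the fence off the step, without lifting or tipping it, and withdrew the arm.

**Checks that passed**
- The last pictures show both dark pins standing up inside the two holes. The plate lies flush along the fence, with its rear edge just past the step.
- Just before withdrawing, the rear edge read y = -70.5 mm if the plate was down. The seated position is -70 mm.
- Contact forces stayed around 7 N or less in the readings.
- The tub, glue bottle and block measure within about 5 mm of their first readings, which is about the detector's accuracy.

**Checks that failed or disagreed**
- My last numeric height check was invalid. I used the row in the composite picture without subtracting its panel offset, so its widths (107 and 102 mm) mean nothing. That the plate is fully down therefore rests on the pictures and the edge reading.
- The detector did not find the spatula in the final side picture, but it is visible in the final wrist picture and looks undisturbed.
- The fingertips sat about 26 mm behind the tool point at the opening I used, more than the description suggests. A first push passed above the plate without touching it. I found the true tip height by touching the ledge lightly.

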